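# Pump the bench greaser until the metering pin pops out

### The arm

A 6-joint arm with a two-finger parallel gripper is mounted at the origin on the work surface. World frame = base frame: x ahead of the robot, y to its left, z up, the work surface at z = 0. Lengths are in m, angles in rad, forces in N, time in s.
With the tool pointing down it reaches from about 0.3 to 0.85 m from the base axis. Payload 4.2 kg.
Tool frame: the origin (TCP) lies at the centre of the arm's flange, where the gripper is bolted on; the fingertips stand 191 mm ahead of it and the grasp point (between the pads) lies 172 mm ahead of it; x points along the fingers, y is the direction in which the jaws open and shut, and the axes are right-handed (so a half turn about x gives the same grasp; the last joint's range is limited). The gripper opens to 91 mm and grips with 3 to 60 N. Pads are 32 mm wide; open, the fingers measure 118 mm over their backs; the gripper's body (76 mm by 178 mm) begins 60 mm behind the grasp point.
Start: joints at [-1.204, 0.32, 1.565, -0, 1.257, -0.02], TCP at [0.217, -0.533, 0.405] pointing down, gripper open.
Joint ranges: [-3.11, 3.11], [-0.84, 2.01], [0.21, 2.61], [-1.34, 4.49], [0.05, 2.63], [-2.56, 2.56]. Speed limits (rad/s): [2.57, 2.57, 3.14, 3.14, 3.14, 3.14].

### API

Orientations are given as a unit quaternion [x, y, z, w].
In Python, from bench import readout, vision, workorder gives the robot as it stands.
- The arm moves only by the shell command python3 -m jog 'ROWS'. ROWS is JSON, a list of rows, each an object of numbers: "dx", "dy", "dz": the shift along the tool's x, y, z in m; "ax", "ay", "az": the turn, a rotation vector about the tool's x, y, z in degrees; "gripper": the opening, from 0 (shut) to 1 (fully open). In form: [{"dx": .., "dy": .., "dz": .., "ax": .., "ay": .., "az": .., "gripper": ..}, ...]. A call has 1 to 10 rows; each row is the pose to reach, as a shift and turn from the pose commanded when the call began, along the tool's axes at that moment; what a row does not reach only later rows make up. A row lasts 1/10 s, in which the tool goes at most 50 mm and 8.59 degrees, less where a joint would pass 70% of its speed; a pose out of reach is approached as far as the arm can. A call with a gripper value outside its range is refused whole. The fingers move at their own pace and stop on an object; the grip force is fixed at half the most. Time passes only in rows, so rows that repeat a pose let the fingers close. It gives the time, the measured TCP pose, the force and the opening at its end, in the units of the state.
- readout.state(): the state, without advancing time (a new reading comes with each control period).
- vision.snapshot(name): name is "scene" or "top" or "wrist"; returns the picture (400x640x3 uint8, red, green, blue); there is no depth.
- vision.camera_info(name): a dict with "intrinsics" (3x3 intrinsics, pixels), "view" (4x4, takes a point from world to camera coordinates). Camera axes: x right, y down, z forward; pixel columns grow to the right and rows downward; lengths in m; the calibration is good to about 2 mm. A picture is of the moment at which its call begins: read the wrist's pose just before it. camera_info takes no time and is no camera call; for the wrist camera it gives the pose at the moment of the call.
- workorder.job_done(): hands the job in, once; it reports no verdict.
The state is a dict: "t": time; "joint_pos": joint angles; "qvel": joint speeds; "effort": joint torques, N m; "ee_pos": TCP position; "orientation": TCP orientation; "wrist_force": force on the tool from outside, world axes, zero at the start; "wrist_torque": the same for the moment, N m; "opening": finger opening in m.
Only numpy, scipy, OpenCV 4.12 (cv2) and the standard library are available. Lean on these libraries where they do the work, as an engineer would, in place of code of your own. Each camera call takes 0.05 s, during which the arm holds its last target.

### The job

Grease the wheel hub that stands on the bench greaser: with the fingertips, push the spring plunger on top of the pump right down and let it spring right back up, again and again, until the indicator pin on the metering block pops fully out, then leave the plunger standing up. Do not touch the indicator pin, do not lift or shift the hub, and leave the caliper, the axle and the lockring on the bench where they lie.

Things in the scene. Friction and masses are not known exactly. Their poses are not given: they have to be found in the camera images.
- greaser: Bench greaser, bolted down: blue foot plate 116 x 285 x 12 mm (x -58 to 58, y -110 to 175). Origin on the bench under the plunger; z up, x towards the side the pin comes out. Blue pump barrel at the origin (44 mm diameter, nut top 145 high); clear canister at y -64 (52 diameter, top 154); metering block at x 38, y 52 (40 x 36, top 58, pipe above it to 94); round hub seat at y 118 (top 42).
- plunger_top (a point): Centre of the flat top of the plunger's round black palm button; moves with it. Button 46 mm in diameter (flat part 28 mm), 16 mm thick, on a 12 mm stem with a bare coil spring. Its top stands 203 mm above the bench when up, 176 mm when fully down.
- plunger (a joint): How far the plunger is pressed down, m: 0 = up (its spring returns it there in about 0.5 s), 0.027 = fully down on its stop. It takes about 8 N at the top, up to 20 N near the bottom. Full strokes (at least 0.023 down, then back under 0.003) feed the metering block; strokes under 0.015 may feed nothing.
- indicator_pin (a joint): How far the indicator pin stands out, m: 0 = in, 0.028 = fully out. Starts at 0.001 to 0.004, creeps out about 1 mm a stroke (to 0.006 at most); when the measure is complete it snaps to 0.028 by its own spring and stays. That takes 3 to 5 full strokes, not the same number each time. A stroke too many does no harm.
- pin_end (a point): Centre of the free end face of the indicator pin: a level bright steel pin, 10 mm in diameter, 36 mm above the bench, that comes out of the brass hexagon nut on the metering block along the greaser's +x.
- pin_nut (a point): Fixed point: centre of the outer face of the brass nut that the pin comes out of (greaser frame x = 68, y = 52, z = 36 mm). Pin fully out: pin_end is 29 mm from it.
- hub: The aluminium bicycle hub standing upright and loose on the hub seat: 84 mm tall, two flanges of 58 and 54 mm diameter, 0.22 kg. Origin at the centre of its underside (42 mm above the bench), z up along its axis; its top is 126 mm above the bench.
- caliper: Bystander: steel vernier caliper lying flat on the bench, 215 mm long, about 10 mm high. Origin near the middle of its beam, on the bench; x along the beam, the jaws at -x.
- axle: Bystander: black hub axle lying on the bench, 170 mm long, 32 mm over its flanges. Origin on the bench under its middle; x along it.
- lockring: Bystander: steel cassette lockring lying flat on the bench, 47 mm diameter, 6 mm high. Origin at the centre of its underside.
There are look-alikes about, which are no part of the job. Leave any turquoise or yellow look-alike of the hub alone.

How it is judged:
On the way, in this order (a step that is already met when the one before it is completed fails the run):
1. the plunger has been pressed right down once (value of joint plunger above 0.021 m).
2. the plunger has sprung back up (value of joint plunger below 0.004 m).
3. the plunger has been pressed right down again (value of joint plunger above 0.021 m).
4. the pumping has driven the indicator pin fully out (value of joint indicator_pin above 0.024 m), for 0.2 s.
At the end, for the whole second after the job is handed in: The indicator pin stands out at least 24 of its 28 mm, the plunger is back up (less than 4 mm down), the hub still stands upright on its seat within 10 mm of where it was, and the caliper, axle and lockring lie within 20 mm of where they were (value of joint indicator_pin above 0.024 m and value of joint plunger below 0.004 m and z of hub in the frame of greaser between 0.039 and 0.045 m and distance of hub from where it was at the start of the episode below 0.01 m and angle between hub's own z axis and vertical below 0.1 rad and distance of each of caliper, axle, lockring from where it was at the start of the episode below 0.02 m); the robot touches nothing.
It fails at once if the indicator pin is touched by the robot: it must be driven out by pumping (contact force between any of the fingers, the arm and indicator_pin above 0.5 N).
It fails at once if the hub is lifted, shifted or tipped (distance of hub from where it was at the start of the episode above 0.015 m or angle between hub's own z axis and vertical above 0.2 rad).
It fails at once if a bystander is lifted or moved away (distance of any of caliper, axle, lockring from where it was at the start of the episode above 0.03 m).
It also fails if it takes over 51 s, if anything falls off the work surface, if the arm or the gripper's body presses on something with over 40 N, if the wrist force passes 120 N, or if a joint passes its speed limit or range.

## Working session

There is one attempt and no reset: what is moved stays moved. The work goes in short steps, Python scripts to look and compute and a shell command to move; the robot and the scene stay as the last step left them, time stands still between calls to the robot, and variables do not carry over. Pictures are saved under pics/ and viewed, and the job is handed in when it is done.

```bash
ls; mkdir -p pics
python3 - <<'E'
from bench import readout, vision
import cv2, numpy as np
np.set_printoptions(precision=4,suppress=True)
print(readout.state())
for n in ["scene","top"]:
    im=vision.snapshot(n); cv2.imwrite(f"pics/{n}0.png",im[:,:,::-1]); ci=vision.camera_info(n); print(n,ci)
E
```

```text
pics
{'t': 0.0, 'joint_pos': array([-1.204 ,  0.3203,  1.5657,  0.    ,  1.2574, -0.02  ]), 'qvel': array([-0.0006,  0.    , -0.0003,  0.0003, -0.0022, -0.0006]), 'effort': array([ -0.0002, -41.2471, -23.1974,   0.0725,   0.0457,  -0.0001]), 'ee_pos': array([ 0.2168, -0.5324,  0.4039]), 'orientation': array([-0.6938, -0.1365,  0.694 , -0.1353]), 'wrist_force': array([1.8658, 0.2763, 1.0942]), 'wrist_torque': array([ 0.0358, -0.0426, -0.0313]), 'opening': 0.09132227185303933}
scene {'intrinsics': array([[459.8847,   0.    , 314.9772],
       [  0.    , 459.8847, 199.0194],
       [  0.    ,   0.    ,   1.    ]]), 'view': array([[ 0.1875,  0.982 , -0.0217, -0.1368],
       [ 0.5751, -0.1277, -0.808 , -0.23  ],
       [-0.7963,  0.139 , -0.5887,  1.6403],
       [ 0.    ,  0.    ,  0.    ,  1.    ]])}
top {'intrinsics': array([[513.6956,   0.    , 319.8243],
       [  0.    , 513.6956, 202.9116],
       [  0.    ,   0.    ,   1.    ]]), 'view': array([[ 0.0108, -0.9999,  0.0111,  0.0367],
       [-0.9968, -0.0116, -0.0787,  0.5889],
       [ 0.0789, -0.0102, -0.9968,  1.3958],
       [ 0.    ,  0.    ,  0.    ,  1.    ]])}
```

View pics/scene0.png

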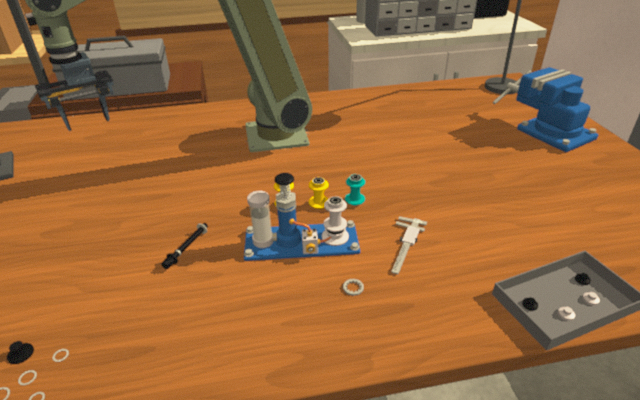

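View pics/top0.png

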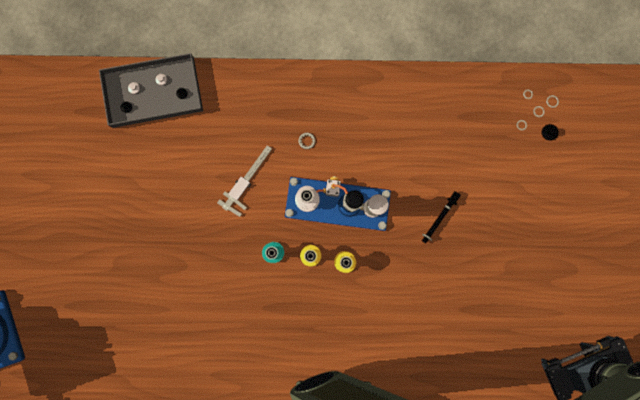

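```bash
cat > h.py <<'E'
import numpy as np, cv2
from bench import readout, vision
np.set_printoptions(precision=4,suppress=True)
def P(n):
    c=vision.camera_info(n); return np.array(c["intrinsics"])@np.array(c["view"])[:3]
def proj(n,p):
    q=P(n)@np.append(p,1); return q[:2]/q[2]
def onplane(n,uv,z):
    M=P(n); H=np.c_[M[:,0],M[:,1],M[:,2]*z+M[:,3]]
    q=np.linalg.solve(H,[uv[0],uv[1],1]); return np.r_[q[:2]/q[2],z]
def tri(ps):
    a=[cv2.triangulatePoints(P(ps[0][0]),P(ps[1][0]),np.array(ps[0][1],float).reshape(2,1),np.array(ps[1][1],float).reshape(2,1))]
    a=a[0].ravel(); return a[:3]/a[3]
E
python3 - <<'E'
from h import *
t=cv2.imread("pics/top0.png"); s=cv2.imread("pics/scene0.png")
a=cv2.resize(t[160:250,270:410],None,fx=5,fy=5,interpolation=cv2.INTER_CUBIC)
b=cv2.resize(s[165:265,235:375],None,fx=5,fy=5,interpolation=cv2.INTER_CUBIC)
cv2.imwrite("pics/ct.png",a); cv2.imwrite("pics/cs.png",b)
def blobs(im,roi,name):
    x0,y0,x1,y1=roi; g=im[y0:y1,x0:x1].max(2); m=(g<55).astype(np.uint8)
    n,l,st,c=cv2.connectedComponentsWithStats(m)
    for i in range(1,n):
        if st[i,4]>20: print(name,st[i]+[x0,y0,0,0,0],c[i]+[x0,y0])
blobs(t,(330,180,375,225),"top"); blobs(s,(265,165,305,200),"scene")
E
```

```text
top [346 190  18  18 260] [354.4231 198.7385]
top [338 195   6  11  27] [340.3333 200.4074]
scene [275 174  18  11 144] [283.1528 178.7569]
```

View pics/ct.png

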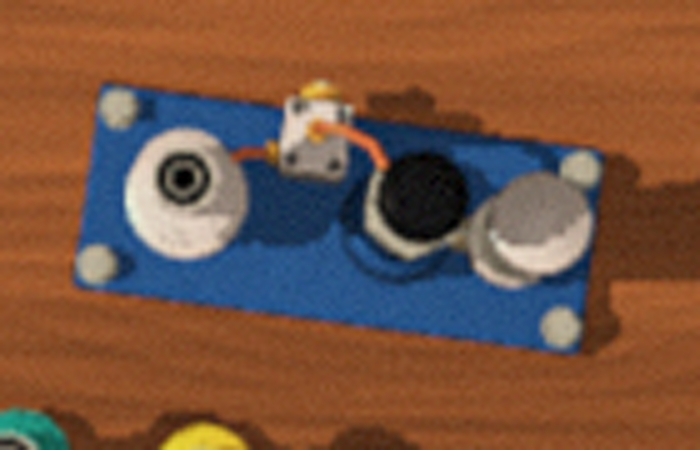

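View pics/cs.png

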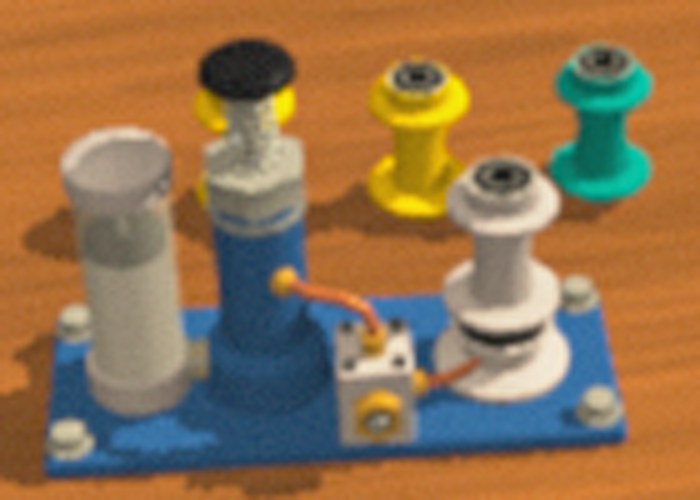

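The crops confirm the real thing. The greaser's black palm button is at top (354,199) and scene (284,178), standing above the blue barrel. The black knob at top (550,132) lies on the bench, so it isn't the plunger. The pin's brass nut is at scene (310,248), on the world +x side, and the white hub is on its seat at top (307,198).

Run:
```python
from h import *
p=onplane("top",(354.4,198.7),0.197); print(p, onplane("scene",(284.2,178.2),.197))
print("tri",tri([("top",(354.4,198.7)),("scene",(284.2,178.2))]))
# plate corner: top-left corner and others, plate top z=.012
px=lambda u,v:(270+u/5,160+v/5)
c=[onplane("top",px(*q),.012) for q in [(102,85),(602,152),(578,352),(76,288)]]
for q in c: print(q[:2])
yv=c[0]-c[1]; print("yaw deg (greaser y vs world y)",np.degrees(np.arctan2(-yv[0],yv[1])),np.linalg.norm(yv))
yv=c[3]-c[2]; yaw=np.arctan2(-yv[0],yv[1]);print(np.degrees(yaw),np.linalg.norm(yv))
# expected origin from corners: centre of plate is y=+32.5
ctr=np.mean(c,0)[:2]; R=lambda a:np.array([[np.cos(a),-np.sin(a)],[np.sin(a),np.cos(a)]])
print("origin",ctr-R(yaw)@[0,.0325])
from scipy.spatial.transform import Rotation as Ro
s=readout.state();r=Ro.from_quat(s["orientation"]).as_matrix();print(r)
d=np.array([p[0],p[1],0.203+0.040+0.191])-s["ee_pos"];print(s["t"],"toolshift",r.T@d)
```

```text
[ 0.5859 -0.0387  0.197 ] [ 0.585  -0.0398  0.197 ]
tri [ 0.5858 -0.0392  0.1974]
[0.6609 0.1261]
[ 0.6266 -0.1536]
[ 0.5149 -0.1402]
[0.5473 0.1388]
yaw deg (greaser y vs world y) -6.988504530360087 0.2817999042327572
-6.623966267028514 0.28091838607839953
origin [ 0.5837 -0.0395]
[[-0.0006  0.3772 -0.9261]
 [ 0.0014 -0.9261 -0.3772]
 [-1.     -0.0015 -0.    ]]
0.1 toolshift [-0.0295 -0.3181 -0.528 ]
```

```bash
python3 -m jog '[{"dx":-0.03,"gripper":0},{"dx":-0.03,"dy":-0.024,"dz":-0.04,"gripper":0},{"dx":-0.03,"dy":-0.048,"dz":-0.08,"gripper":0},{"dx":-0.03,"dy":-0.072,"dz":-0.12,"gripper":0},{"dx":-0.03,"dy":-0.096,"dz":-0.16,"gripper":0},{"dx":-0.03,"dy":-0.12,"dz":-0.20,"gripper":0},{"dx":-0.03,"dy":-0.144,"dz":-0.24,"gripper":0},{"dx":-0.03,"dy":-0.168,"dz":-0.28,"gripper":0},{"dx":-0.03,"dy":-0.192,"dz":-0.32,"gripper":0},{"dx":-0.03,"dy":-0.216,"dz":-0.36,"gripper":0}]'
python3 -c "
from h import *
print(readout.state())"
```

```text
{'t': 0.1, 'joint_pos': array([-1.204 ,  0.3202,  1.5655, -0.    ,  1.2574, -0.02  ]), 'qvel': array([ 0.0008,  0.0014, -0.0022,  0.0001,  0.0013,  0.0012]), 'effort': array([ -0.0002, -41.3332, -23.2509,   0.0728,   0.0421,  -0.0001]), 'ee_pos': array([ 0.2168, -0.5324,  0.404 ]), 'orientation': array([-0.6938, -0.1364,  0.694 , -0.1354]), 'wrist_force': array([ 0.6999, -0.6216,  0.1092]), 'wrist_torque': array([-0.0256, -0.0013,  0.0099]), 'opening': 0.09130466447646832}invalid input at $[0]: expected keys dx, dy, dz, ax, ay, az, gripper
```

```bash
python3 -m jog '[{"dx":-0.03,"dy":0,"dz":0,"ax":0,"ay":0,"az":0,"gripper":0},{"dx":-0.03,"dy":-0.024,"dz":-0.04,"ax":0,"ay":0,"az":0,"gripper":0},{"dx":-0.03,"dy":-0.048,"dz":-0.08,"ax":0,"ay":0,"az":0,"gripper":0},{"dx":-0.03,"dy":-0.072,"dz":-0.12,"ax":0,"ay":0,"az":0,"gripper":0},{"dx":-0.03,"dy":-0.096,"dz":-0.16,"ax":0,"ay":0,"az":0,"gripper":0},{"dx":-0.03,"dy":-0.12,"dz":-0.20,"ax":0,"ay":0,"az":0,"gripper":0},{"dx":-0.03,"dy":-0.144,"dz":-0.24,"ax":0,"ay":0,"az":0,"gripper":0},{"dx":-0.03,"dy":-0.168,"dz":-0.28,"ax":0,"ay":0,"az":0,"gripper":0},{"dx":-0.03,"dy":-0.192,"dz":-0.32,"ax":0,"ay":0,"az":0,"gripper":0},{"dx":-0.03,"dy":-0.216,"dz":-0.36,"ax":0,"ay":0,"az":0,"gripper":0}]'
cat >> h.py <<'E'
from scipy.spatial.transform import Rotation as Ro
def togo(tipz,xy=(0.5855,-0.039)):
    s=readout.state();r=Ro.from_quat(s["orientation"]).as_matrix()
    print(s["t"],s["ee_pos"],s["opening"],s["wrist_force"],"x-axis",r[:,0],"togo",r.T@(np.array([*xy,tipz+.191])-s["ee_pos"]),s["joint_pos"])
E
python3 -c "
from h import *
togo(.243)"
```

```text
t: 1.1
ee_pos: [0.4695, -0.1949, 0.4345]
orientation: [-0.694, -0.136, 0.694, -0.136]
wrist_force: [0.5, 0.3, 0.5]
opening: 0.0144
1.1 [ 0.4695 -0.1949  0.4345] 0.01438584533716765 [0.5187 0.3243 0.4785] x-axis [-0.0004  0.     -1.    ] togo [ 0.0005 -0.1006 -0.1662] [-0.416   0.1959  1.6598 -0.0002  1.2862  0.768 ]
```

```bash
python3 -m jog '[{"dx":0,"dy":-0.024,"dz":-0.04,"ax":0,"ay":0,"az":0,"gripper":0},{"dx":0,"dy":-0.048,"dz":-0.08,"ax":0,"ay":0,"az":0,"gripper":0},{"dx":0,"dy":-0.072,"dz":-0.12,"ax":0,"ay":0,"az":0,"gripper":0},{"dx":0,"dy":-0.096,"dz":-0.16,"ax":0,"ay":0,"az":0,"gripper":0},{"dx":0,"dy":-0.101,"dz":-0.167,"ax":0,"ay":0,"az":0,"gripper":0},{"dx":0,"dy":-0.101,"dz":-0.167,"ax":0,"ay":0,"az":0,"gripper":0},{"dx":0,"dy":-0.101,"dz":-0.167,"ax":0,"ay":0,"az":0,"gripper":0},{"dx":0.03,"dy":-0.101,"dz":-0.167,"ax":0,"ay":0,"az":0,"gripper":0},{"dx":0.03,"dy":-0.101,"dz":-0.167,"ax":0,"ay":0,"az":0,"gripper":0}]'
python3 - <<'E'
from h import *
togo(.203)
for n in ["scene","top"]:
    im=vision.snapshot(n)[:,:,::-1]; u,v,w,h=(235,120,160,150) if n=="scene" else (270,130,160,130)
    cv2.imwrite(f"pics/{n}1.png",cv2.resize(im[v:v+h,u:u+w],None,fx=4,fy=4,interpolation=cv2.INTER_CUBIC))
E
```

```text
t: 2.0
ee_pos: [0.5836, -0.0416, 0.4017]
orientation: [-0.691, -0.136, 0.697, -0.135]
wrist_force: [-0.3, 0.3, -0.2]
opening: 0.0007
2.0 [ 0.5836 -0.0416  0.4017] 0.0007152864751974396 [-0.3098  0.275  -0.1872] x-axis [-0.0077  0.0001 -1.    ] togo [ 0.0077 -0.0017 -0.0028] [-0.0906  0.3392  1.5432 -0.0006  1.2669  1.0956]
```

View pics/scene1.png

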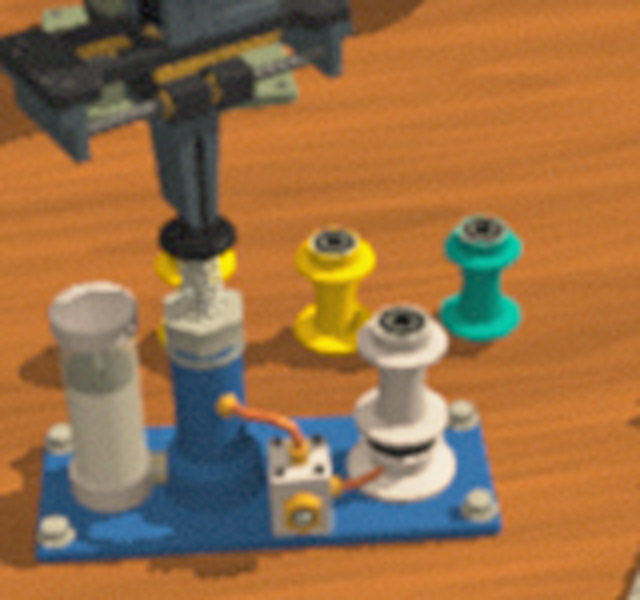

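View pics/top1.png

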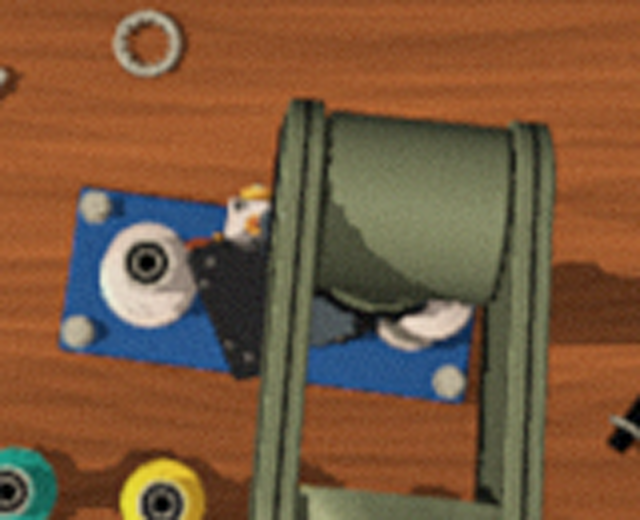

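The scene crop shows the shut fingertips just above the centre of the black button (crop 198,228), clear of the hub, canister and pin nut. I'll start the first stroke.

```bash
python3 -c "
from h import *
togo(.176)"
python3 -m jog '[{"dx":0.015,"dy":-0.001,"dz":-0.002,"ax":0,"ay":0,"az":0,"gripper":0},{"dx":0.027,"dy":-0.001,"dz":-0.002,"ax":0,"ay":0,"az":0,"gripper":0},{"dx":0.036,"dy":-0.001,"dz":-0.002,"ax":0,"ay":0,"az":0,"gripper":0},{"dx":0.036,"dy":-0.001,"dz":-0.002,"ax":0,"ay":0,"az":0,"gripper":0},{"dx":0.036,"dy":-0.001,"dz":-0.002,"ax":0,"ay":0,"az":0,"gripper":0}]'
python3 -c "
from h import *
togo(.176)"
```

```text
2.1 [ 0.5847 -0.0414  0.4049] 0.0006383787753392481 [0.7854 0.3045 0.0154] x-axis [-0.0012 -0.0002 -1.    ] togo [ 0.0379 -0.0019 -0.0016] [-0.0902  0.3375  1.5375 -0.0003  1.2678  1.0958]
t: 2.6
ee_pos: [0.5872, -0.0395, 0.3726]
orientation: [0.696, 0.135, -0.692, 0.137]
wrist_force: [-0.7, -1.1, 9.8]
opening: 0.0003
2.6 [ 0.5872 -0.0395  0.3726] 0.00031564248513142964 [-0.6685 -1.1399  9.7542] x-axis [ 0.0062 -0.0017 -1.    ] togo [ 0.0055 -0.0011  0.0014] [-0.0864  0.3608  1.5861 -0.0013  1.1884  1.0989]
```

```bash
python3 -m jog '[{"dx":0.004,"dy":0,"dz":0,"ax":0,"ay":0,"az":0,"gripper":0},{"dx":0.006,"dy":0,"dz":0,"ax":0,"ay":0,"az":0,"gripper":0},{"dx":0.006,"dy":0,"dz":0,"ax":0,"ay":0,"az":0,"gripper":0}]'
python3 - <<'E'
from h import *
togo(.176)
im=vision.snapshot("scene")[:,:,::-1]; u,v,w,h=(235,120,160,150)
cv2.imwrite("pics/scene2.png",cv2.resize(im[v:v+h,u:u+w],None,fx=4,fy=4,interpolation=cv2.INTER_CUBIC))
togo(.176)
E
```

```text
t: 2.9
ee_pos: [0.5871, -0.0395, 0.3677]
orientation: [0.696, 0.135, -0.692, 0.137]
wrist_force: [-3.0, -0.9, 14.9]
opening: 0.0007
2.9 [ 0.5871 -0.0395  0.3677] 0.0006625847182526837 [-2.9634 -0.9005 14.8822] x-axis [ 0.007  -0.0018 -1.    ] togo [ 0.0007 -0.001   0.0013] [-0.0864  0.3639  1.594  -0.0013  1.1765  1.0989]
2.95 [ 0.5871 -0.0395  0.3677] 0.00022613736061942452 [-2.5293 -1.2939 14.697 ] x-axis [ 0.007  -0.0018 -1.    ] togo [ 0.0007 -0.001   0.0013] [-0.0864  0.3639  1.594  -0.0013  1.1765  1.0989]
```

View pics/scene2.png

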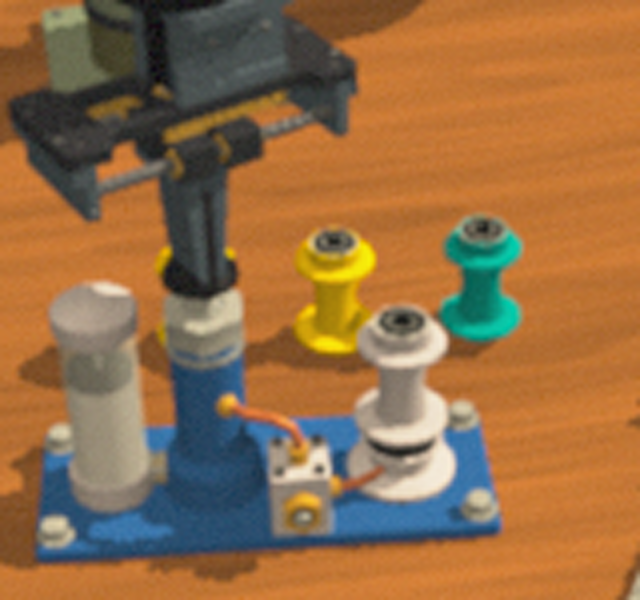

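The button is nearly on the nut (crop 200,275), with the tip about 1 mm above the bottom. I'll push 3 mm further onto the stop, then release fully.

```bash
python3 -m jog '[{"dx":0.003,"dy":0,"dz":0,"ax":0,"ay":0,"az":0,"gripper":0},{"dx":0.003,"dy":0,"dz":0,"ax":0,"ay":0,"az":0,"gripper":0}]'
python3 -m jog '[{"dx":-0.020,"dy":0,"dz":0,"ax":0,"ay":0,"az":0,"gripper":0},{"dx":-0.046,"dy":0,"dz":0,"ax":0,"ay":0,"az":0,"gripper":0},{"dx":-0.046,"dy":0,"dz":0,"ax":0,"ay":0,"az":0,"gripper":0},{"dx":-0.046,"dy":0,"dz":0,"ax":0,"ay":0,"az":0,"gripper":0},{"dx":-0.046,"dy":0,"dz":0,"ax":0,"ay":0,"az":0,"gripper":0},{"dx":-0.046,"dy":0,"dz":0,"ax":0,"ay":0,"az":0,"gripper":0},{"dx":-0.046,"dy":0,"dz":0,"ax":0,"ay":0,"az":0,"gripper":0},{"dx":-0.046,"dy":0,"dz":0,"ax":0,"ay":0,"az":0,"gripper":0}]'
cat >> h.py <<'E'
def look(k):
    im=vision.snapshot("scene")[:,:,::-1]; u,v,w,h=(235,120,160,150)
    cv2.imwrite(f"pics/scene{k}.png",cv2.resize(im[v:v+h,u:u+w],None,fx=4,fy=4,interpolation=cv2.INTER_CUBIC))
E
python3 - <<'E'
from h import *
togo(.203)
look(3)
togo(.203)
E
```

```text
t: 3.15
ee_pos: [0.5869, -0.0395, 0.367]
orientation: [0.697, 0.134, -0.691, 0.137]
wrist_force: [-5.6, -1.1, 24.2]
opening: 0.0005
t: 3.95
ee_pos: [0.5869, -0.0385, 0.4051]
orientation: [-0.694, -0.136, 0.694, -0.136]
wrist_force: [-0.7, 0.4, -0.6]
opening: 0.0001
3.95 [ 0.5869 -0.0385  0.4051] 0.00012046682573685233 [-0.7282  0.3852 -0.6428] x-axis [-0.0012  0.     -1.    ] togo [ 0.0111 -0.      0.0015] [-0.085   0.3404  1.5326 -0.0001  1.2697  1.099 ]
4.0 [ 0.5869 -0.0384  0.4052] 0.00021712382136909711 [ 1.0012 -0.9357 -0.158 ] x-axis [-0.0009 -0.     -1.    ] togo [ 0.0112 -0.      0.0015] [-0.0849  0.3403  1.5324 -0.0001  1.2698  1.0991]
```

View pics/scene3.png

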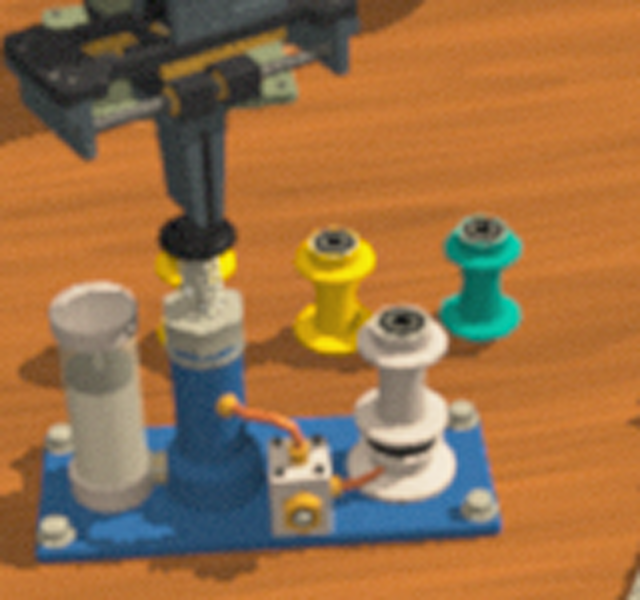

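The button is back up (crop 198,237), and the force jumped to 24 N on the stop. Stroke 2:

```bash
python3 -m jog '[{"dx":0.016,"dy":0,"dz":0.001,"ax":0,"ay":0,"az":0,"gripper":0},{"dx":0.032,"dy":0,"dz":0.001,"ax":0,"ay":0,"az":0,"gripper":0},{"dx":0.046,"dy":0,"dz":0.001,"ax":0,"ay":0,"az":0,"gripper":0},{"dx":0.046,"dy":0,"dz":0.001,"ax":0,"ay":0,"az":0,"gripper":0},{"dx":0.046,"dy":0,"dz":0.001,"ax":0,"ay":0,"az":0,"gripper":0},{"dx":0.046,"dy":0,"dz":0.001,"ax":0,"ay":0,"az":0,"gripper":0}]'
python3 -m jog '[{"dx":-0.020,"dy":0,"dz":0,"ax":0,"ay":0,"az":0,"gripper":0},{"dx":-0.046,"dy":0,"dz":0,"ax":0,"ay":0,"az":0,"gripper":0},{"dx":-0.046,"dy":0,"dz":0,"ax":0,"ay":0,"az":0,"gripper":0},{"dx":-0.046,"dy":0,"dz":0,"ax":0,"ay":0,"az":0,"gripper":0},{"dx":-0.046,"dy":0,"dz":0,"ax":0,"ay":0,"az":0,"gripper":0},{"dx":-0.046,"dy":0,"dz":0,"ax":0,"ay":0,"az":0,"gripper":0},{"dx":-0.046,"dy":0,"dz":0,"ax":0,"ay":0,"az":0,"gripper":0},{"dx":-0.046,"dy":0,"dz":0,"ax":0,"ay":0,"az":0,"gripper":0}]'
python3 -c "
from h import *
togo(.203);look(4)"
```

```text
t: 4.6
ee_pos: [0.5862, -0.0388, 0.367]
orientation: [0.697, 0.135, -0.691, 0.137]
wrist_force: [-6.4, -0.1, 30.6]
opening: 0.0005
t: 5.4
ee_pos: [0.586, -0.0388, 0.4051]
orientation: [-0.694, -0.136, 0.694, -0.136]
wrist_force: [0.1, 0.4, 0.2]
opening: 0.0004
5.4 [ 0.586  -0.0388  0.4051] 0.0004336051067848144 [0.1019 0.3975 0.1522] x-axis [-0.0012  0.     -1.    ] togo [ 0.0111 -0.      0.0005] [-0.0857  0.3391  1.5347 -0.0001  1.269   1.0983]
```

View pics/scene4.png

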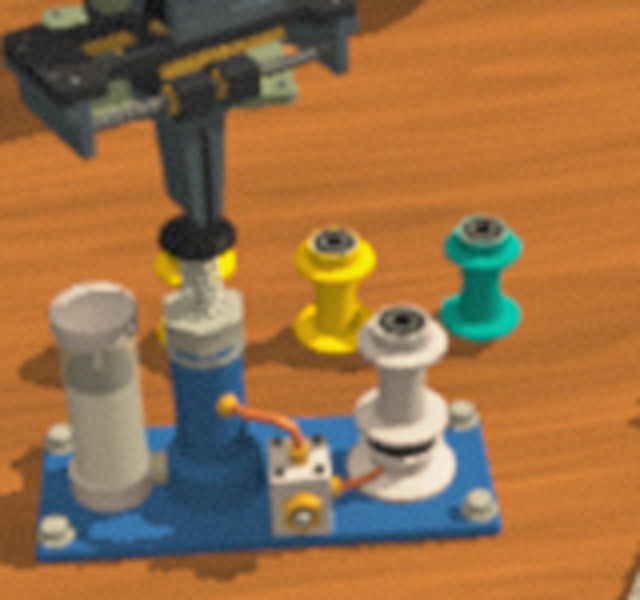

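Stroke 2 went to the stop and came back. The pin is still in at the nut (crop 303,515). Stroke 3:

```bash
python3 -m jog '[{"dx":0.016,"dy":0,"dz":0,"ax":0,"ay":0,"az":0,"gripper":0},{"dx":0.032,"dy":0,"dz":0,"ax":0,"ay":0,"az":0,"gripper":0},{"dx":0.046,"dy":0,"dz":0,"ax":0,"ay":0,"az":0,"gripper":0},{"dx":0.046,"dy":0,"dz":0,"ax":0,"ay":0,"az":0,"gripper":0},{"dx":0.046,"dy":0,"dz":0,"ax":0,"ay":0,"az":0,"gripper":0},{"dx":0.046,"dy":0,"dz":0,"ax":0,"ay":0,"az":0,"gripper":0}]'
python3 -m jog '[{"dx":-0.020,"dy":0,"dz":0,"ax":0,"ay":0,"az":0,"gripper":0},{"dx":-0.046,"dy":0,"dz":0,"ax":0,"ay":0,"az":0,"gripper":0},{"dx":-0.046,"dy":0,"dz":0,"ax":0,"ay":0,"az":0,"gripper":0},{"dx":-0.046,"dy":0,"dz":0,"ax":0,"ay":0,"az":0,"gripper":0},{"dx":-0.046,"dy":0,"dz":0,"ax":0,"ay":0,"az":0,"gripper":0},{"dx":-0.046,"dy":0,"dz":0,"ax":0,"ay":0,"az":0,"gripper":0},{"dx":-0.046,"dy":0,"dz":0,"ax":0,"ay":0,"az":0,"gripper":0},{"dx":-0.046,"dy":0,"dz":0,"ax":0,"ay":0,"az":0,"gripper":0}]'
python3 -c "
from h import *
togo(.203);look(5)"
```

```text
t: 6.05
ee_pos: [0.5861, -0.0389, 0.367]
orientation: [0.697, 0.135, -0.691, 0.137]
wrist_force: [-6.9, 1.3, 30.8]
opening: 0.0006
t: 6.85
ee_pos: [0.586, -0.0388, 0.4051]
orientation: [-0.694, -0.136, 0.694, -0.136]
wrist_force: [0.0, 0.6, -0.1]
opening: 0.0002
6.85 [ 0.586  -0.0388  0.4051] 0.00017710799133983658 [ 0.0485  0.6045 -0.0649] x-axis [-0.0012 -0.     -1.    ] togo [ 0.0111 -0.      0.0005] [-0.0857  0.339   1.5347 -0.0001  1.269   1.0983]
```

View pics/scene5.png

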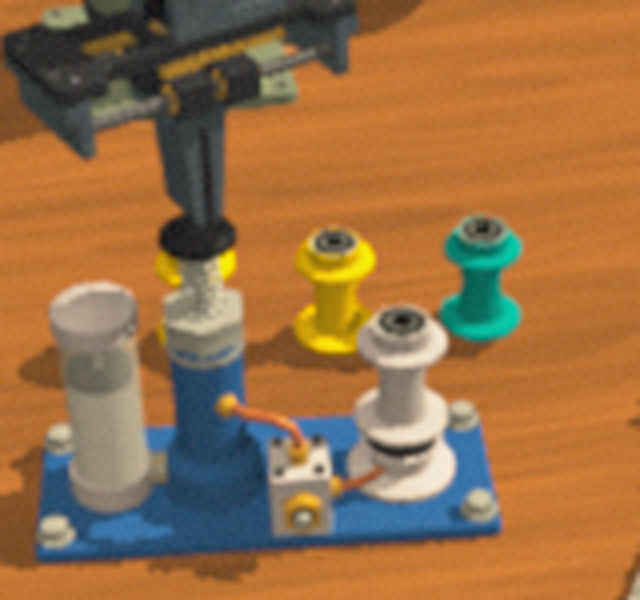

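The pin is still only slightly out (crop 303,516). Stroke 4:

```bash
python3 -m jog '[{"dx":0.016,"dy":0,"dz":0,"ax":0,"ay":0,"az":0,"gripper":0},{"dx":0.032,"dy":0,"dz":0,"ax":0,"ay":0,"az":0,"gripper":0},{"dx":0.046,"dy":0,"dz":0,"ax":0,"ay":0,"az":0,"gripper":0},{"dx":0.046,"dy":0,"dz":0,"ax":0,"ay":0,"az":0,"gripper":0},{"dx":0.046,"dy":0,"dz":0,"ax":0,"ay":0,"az":0,"gripper":0},{"dx":0.046,"dy":0,"dz":0,"ax":0,"ay":0,"az":0,"gripper":0}]'
python3 -m jog '[{"dx":-0.020,"dy":0,"dz":0,"ax":0,"ay":0,"az":0,"gripper":0},{"dx":-0.046,"dy":0,"dz":0,"ax":0,"ay":0,"az":0,"gripper":0},{"dx":-0.046,"dy":0,"dz":0,"ax":0,"ay":0,"az":0,"gripper":0},{"dx":-0.046,"dy":0,"dz":0,"ax":0,"ay":0,"az":0,"gripper":0},{"dx":-0.046,"dy":0,"dz":0,"ax":0,"ay":0,"az":0,"gripper":0},{"dx":-0.046,"dy":0,"dz":0,"ax":0,"ay":0,"az":0,"gripper":0},{"dx":-0.046,"dy":0,"dz":0,"ax":0,"ay":0,"az":0,"gripper":0},{"dx":-0.046,"dy":0,"dz":0,"ax":0,"ay":0,"az":0,"gripper":0}]'
python3 -c "
from h import *
togo(.203);look(6)"
```

```text
t: 7.5
ee_pos: [0.5861, -0.0388, 0.3669]
orientation: [0.697, 0.135, -0.691, 0.137]
wrist_force: [-7.3, 0.8, 31.1]
opening: 0.0005
t: 8.3
ee_pos: [0.586, -0.0388, 0.4051]
orientation: [-0.694, -0.136, 0.694, -0.136]
wrist_force: [-0.1, 0.3, -0.4]
opening: 0.0002
8.3 [ 0.586  -0.0388  0.4051] 0.000245956988318685 [-0.116   0.2708 -0.4366] x-axis [-0.0012  0.     -1.    ] togo [ 0.0111 -0.      0.0005] [-0.0858  0.339   1.5348 -0.0001  1.269   1.0983]
```

View pics/scene6.png

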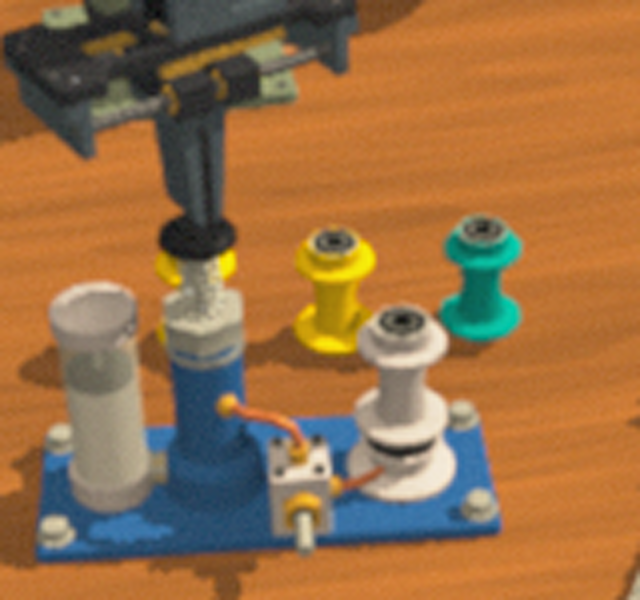

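The pin has snapped out (crop 304,510 to 545). I'll retreat upward, then check its length and the bystanders.

```bash
python3 -m jog '[{"dx":-0.03,"dy":0,"dz":0,"ax":0,"ay":0,"az":0,"gripper":0},{"dx":-0.06,"dy":0,"dz":0,"ax":0,"ay":0,"az":0,"gripper":0},{"dx":-0.08,"dy":0,"dz":0,"ax":0,"ay":0,"az":0,"gripper":0},{"dx":-0.08,"dy":0,"dz":0,"ax":0,"ay":0,"az":0,"gripper":0},{"dx":-0.08,"dy":0,"dz":0,"ax":0,"ay":0,"az":0,"gripper":0}]'
python3 - <<'E'
from h import *
a=np.radians(-6.8); R=np.array([[np.cos(a),-np.sin(a)],[np.sin(a),np.cos(a)]]); o=np.array([.585,-.0392])
for x in (.068,.074,.092,.097):
    p=np.r_[o+R@[x,.052],.036]; print(x,proj("scene",p),"crop",(proj("scene",p)-[235,120])*4, "top",proj("top",p))
im=vision.snapshot("scene")[:,:,::-1]; cv2.imwrite("pics/s7.png",im)
tp=vision.snapshot("top")[:,:,::-1]; cv2.imwrite("pics/t7.png",tp)
cv2.imwrite("pics/s7c.png",cv2.resize(im[165:265,235:375],None,fx=5,fy=5,interpolation=cv2.INTER_CUBIC))
for n,b in (("scene0",im),("top0",tp)):
    A=cv2.imread(f"pics/{n}.png"); d=(cv2.absdiff(A,np.ascontiguousarray(b)).max(2)>60).astype(np.uint8)
    _,_,st,c=cv2.connectedComponentsWithStats(d)
    print(n,[list(s) for s in st[1:] if s[4]>6][:25])
togo(.203)
E
```

```text
t: 8.85
ee_pos: [0.5858, -0.0388, 0.4851]
orientation: [-0.694, -0.136, 0.694, -0.136]
wrist_force: [-0.2, 0.3, -0.5]
opening: 0.0003
0.068 [310.8603 249.0618] crop [303.4411 516.2473] top [334.3101 177.2148]
0.074 [311.0189 250.7675] crop [304.0757 523.0702] top [334.5869 175.0664]
0.092 [311.5035 255.9769] crop [306.0138 543.9074] top [335.4161 168.6296]
0.097 [311.6404 257.449 ] crop [306.5615 549.7958] top [335.6462 166.8439]
scene0 [[np.int32(32), np.int32(0), np.int32(25), np.int32(12), np.int32(151)], [np.int32(46), np.int32(0), np.int32(24), np.int32(17), np.int32(101)], [np.int32(218), np.int32(0), np.int32(35), np.int32(22), np.int32(443)], [np.int32(272), np.int32(0), np.int32(18), np.int32(16), np.int32(145)], [np.int32(284), np.int32(0), np.int32(35), np.int32(18), np.int32(424)], [np.int32(40), np.int32(12), np.int32(48), np.int32(52), np.int32(778)], [np.int32(237), np.int32(22), np.int32(6), np.int32(5), np.int32(9)], [np.int32(283), np.int32(24), np.int32(9), np.int32(7), np.int32(29)], [np.int32(293), np.int32(24), np.int32(31), np.int32(91), np.int32(739)], [np.int
[... 2445 characters left out ...]
32(13)], [np.int32(540), np.int32(191), np.int32(4), np.int32(3), np.int32(7)], [np.int32(545), np.int32(191), np.int32(5), np.int32(3), np.int32(8)], [np.int32(512), np.int32(193), np.int32(9), np.int32(9), np.int32(23)], [np.int32(496), np.int32(196), np.int32(15), np.int32(6), np.int32(22)], [np.int32(355), np.int32(198), np.int32(9), np.int32(5), np.int32(21)], [np.int32(631), np.int32(199), np.int32(4), np.int32(5), np.int32(8)], [np.int32(485), np.int32(200), np.int32(3), np.int32(5), np.int32(7)]]
8.95 [ 0.5858 -0.0388  0.4839] 0.00017421498220127524 [ 0.2698 -0.3346 -0.1055] x-axis [-0.0032  0.0002 -1.    ] togo [0.0899 0.0002 0.0001] [-0.0857  0.3031  1.391  -0.0001  1.4506  1.0983]
```

View pics/s7.png

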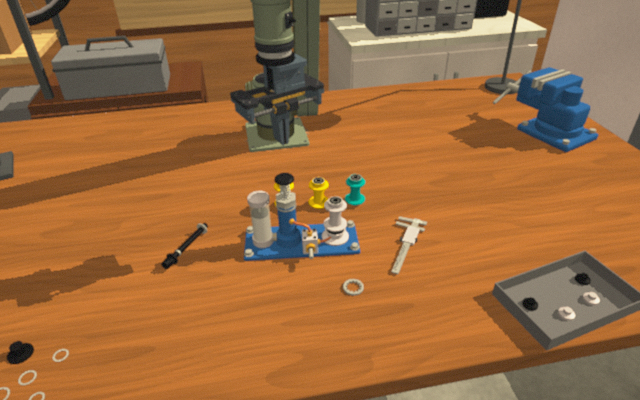

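View pics/s7c.png

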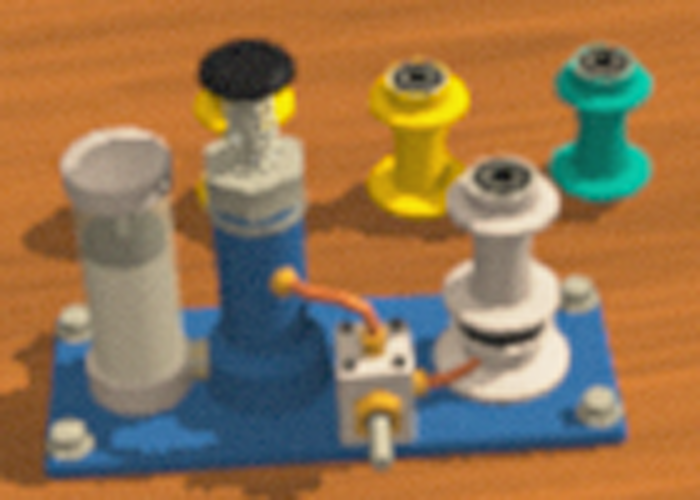

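The pin's end is at crop (382,460), against about 462 predicted for fully out. In the top view it reaches row 167, also as predicted. The button, hub and bystanders sit where they started, so I'm handing in.

```bash
python3 -c "
from bench import workorder
print(workorder.job_done())"
```

```text
the job is handed in; nothing more can be done
None
```

I pressed the plunger with the shut fingertips for four full strokes. Each went down to its stop at 24–31 N on the wrist, and I let the plunger spring right back up each time. The indicator pin snapped out on the fourth stroke, so I raised the fingers about 90 mm clear and handed the job in at about 9 s.

**Last checks:**
- **Pin:** its end is where a fully-out pin should appear in both the scene and top views.
- **Plunger:** the button stands at its starting height in the scene view.
- **Hub and bystanders:** the white hub, caliper, axle and lockring look unmoved in the scene view. I checked these by eye, because the before/after image difference was swamped by the arm and its shadow.
- **Wrist force:** about 0 N with the arm clear.

No check failed or disagreed. One jog call was refused at the start because its rows lacked some keys, and it moved nothing.

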